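# Load the photometer and hold its spring shutter open at the index

### The job

Take the window holder (the flat holder with the round grip) out of the rack and slide it edgewise into the slot on top of the photometer until it is fully home, then let go of it. Then pull the photometer's spring-return shutter out by its knob until the pointer stands opposite the fin of the index clip on the scale rail, and keep it there: the program finishes while still holding the knob at that mark. Leave the blank holder (rectangular grip) in the rack and everything else where it is.

Things in the scene. Friction and masses are not known exactly. Their poses are not given: they have to be found in the camera images.
- photometer: Fixed bench photometer: grey base plate 250 x 112 x 12 mm under a white housing 120 x 100 mm, top 62 mm above the bench. Origin: on the bench under the centre of housing and slot. x: from front to back, z up. Housing front at x = -60 mm; before it the base reaches to x = -188 mm and carries shutter and an aluminium scale rail along x at y = -40 mm, rail top 26 mm above the bench.
- slot_mouth (a point): Centre of the mouth of the holder slot in the middle of the housing's top, 62 mm above the bench; axes as photometer. The slot is 42.5 mm long (x), 6.5 mm wide (y), 44 mm deep, its mouth chamfered 4 mm all round.
- slot_floor (a point): Centre of the bottom of the photometer's slot, 18 mm above the bench; axes as photometer. A holder that is fully home has its origin here.
- window_holder: Loose aluminium holder, 0.05 kg, upright in either rack slot: plate 40 x 4 x 46 mm (x, y, z) with round window; on it a shoulder 44 x 8 x 6 mm; on that a round disc grip, 30 mm across, 10 mm thick along y, centred 67 mm above the origin (total height 82). Origin: centre of the plate's lower edge. z up. Either way round fits the slot; fully home the shoulder is 2 mm above the housing.
- blank_holder: Loose aluminium blank holder of the same plate and shoulder, without window, with a rectangular grip 16 x 10 x 30 mm instead of the disc; stands in the other slot of the rack, stays there. Origin and axes as the window holder's.
- rack: Fixed white plastic rack 136 x 50 x 34 mm. Origin: on the bench under its centre; x along its length. Two slots in its top, 42.5 x 6.5 mm and 26 mm deep (floor 8 mm above the bench), end to end at x = -32 and x = +32 mm, long along x.
- shutter (a joint): Travel of the shutter slide in m: 0 is home (pulled in by its spring), grows as it is pulled out along the photometer's -x; stop at 0.055. The spring pulls back with about 3 N at 0 and 150 N/m more (6 to 9 N at the index); it does not latch and runs home when let go.
- shutter_knob: Upright black cylindrical knob of the shutter, 20 mm in diameter, 42 mm tall. Origin: centre of its foot, 34 mm above the bench; at home it stands at x = -115, y = +15 mm in the photometer's frame, 45 mm clear of the housing's front; axes as photometer. Carriage, pointer and index clip all lie below 39 mm above the bench.
- pointer_tip (a point): Tip of the thin steel pointer on the shutter's carriage, moves with the knob (same x as the knob's axis), 31 mm above the bench, axes as photometer.
- index_mark (a point): Tip of the fin of the steel index clip, a saddle 12 x 14 x 12 mm clamped on the scale rail at a place that varies: 20 to 40 mm in front of the pointer's home; axes as photometer. The pointer is at the mark when its tip and this tip have the same x in the photometer's frame.
- vial: Small glass vial with black screw cap, 28 mm in diameter, 60 mm tall, standing between rack and photometer; a bystander. Origin: centre of its foot.
- timer_unit: Lab timer lying on its back, 66 x 66 x 18 mm; a bystander. Origin: centre of its underside.
- tape: Roll of labelling tape lying flat, 64 x 62 x 19 mm; a bystander. Origin: centre of its underside.
- marker: Marker pen lying to the left of the photometer, 125 mm long, 14 mm high; a bystander. Origin: centre of its underside.

How it is judged:
By the outcome, as a careful person would: the job done as asked, in the order asked, and still so for the second after the job is handed in, while the arm keeps its last pose, push and grip.
It also fails if it takes over 54 s, if anything falls off the work surface, if the arm or the gripper's body presses on something with over 40 N, if the wrist force passes 120 N, or if a joint passes its speed limit or range.

### The arm

A 7-joint arm with a two-finger parallel gripper is mounted at the origin on a cart in front of the work surface, level with it; the furniture and walls round the work are solid. World frame = base frame: x ahead of the robot, y to its left, z up, the work surface at z = 0. Lengths are in m, angles in rad, forces in N, time in s.
With the tool pointing down it reaches from about 0.4 to 0.85 m from the base axis. Payload 4.5 kg.
Tool frame: the origin (TCP) lies at the very end of the fingers, on their centre line; the grasp point (between the pads) lies 19 mm behind it (r.grip_depth is the z of the grasp point in the tool frame, in m); z points along the fingers, y is the line along which they close (so a half turn about z gives the same grasp; the last joint's range is limited). The gripper opens to 88 mm and grips with 3 to 60 N. Pads are 18 mm wide; open, the fingers measure 123 mm over their backs; the gripper's body (75 mm by 187 mm) begins 45 mm behind the grasp point.
Start: joints at [1.175, 0.689, -0.195, 1.565, 0.157, 0.902, -0.215], TCP at [0.26, -0.568, 0.211] pointing down, gripper open.
Joint ranges: [-3.01, 3.01], [-0.46, 2.08], [-1.47, 1.51], [0.13, 2.56], [-1, 4.14], [0.04, 2.09], [-2.66, 2.66]. Speed limits (rad/s): [2.57, 2.57, 3.14, 3.14, 3.14, 3.14, 3.14].

### API

Orientations are given as a unit quaternion [x, y, z, w].
In Python, from plant import r, optics, get_state gives the robot as it stands (r), with the cameras (optics) and the readings as plain functions.
- The arm moves only by the tool move_tool, called after "Request:" by a JSON object that holds its "method" and its "body", one argument or row to a line. Schema: {"type":"object","properties":{"rows":{"type":"string"},"squeeze":{"type":"number"},"only":{"type":"string"},"quiet":{"type":"boolean"},"lines":{"type":"string"}},"required":["rows"],"additionalProperties":false}. rows is a string of 1 to 10 rows, one to a line, with the numbers parted by commas; each row has 7 numbers: the opening from 0.0 (shut) to 1.0 (fully open), then dx, dy, dz in units of 20 mm, then a rotation vector rx, ry, rz in rad; each row is the pose to reach, as a shift and turn from the pose commanded when the call began, along the tool's axes at that moment; what a row does not reach only later rows make up. A row lasts 1/10 s, in which the tool goes at most 0.05 m and 0.15 rad, less where a joint would pass 70% of its speed; a pose out of reach is approached as far as the arm can. The fingers move at their own pace and stop on an object; squeeze is the grip in N (left out, the last holds). Time passes only in rows, so rows that do not move let the fingers close. The tool returns the time, the measured TCP pose, the force, the opening and the grip force at its end. only (a regular expression) keeps the lines of the reply that match it, lines (a string "A,B") keeps lines A to B, and quiet returns only ok. Input that does not fit is refused with a message, and nothing moves.
- get_state(): the state, without advancing time (a new reading comes with each control period).
- optics.snapshot(name): name is "scene" or "side" or "wrist"; returns the picture (480x640x3 uint8, red, green, blue); there is no depth.
- optics.camera_params(name): a dict with "fx", "fy", "cx", "cy" (pixels), "rvec" (rotation vector, rad) and "tvec" (3), from world to camera coordinates, as OpenCV has them. Camera axes: x right, y down, z forward; pixel columns grow to the right and rows downward; lengths in m; the calibration is good to about 2 mm. A picture is of the moment at which its call begins: read the wrist's pose just before it. camera_params takes no time and is no camera call; for the wrist camera it gives the pose at the moment of the call.
- r.finish_job(): hands the job in; it is judged then, once.
The state is a dict: "clock": time; "q": joint angles; "qd": joint speeds; "joint_torque": joint torques, N m; "tool_pos": TCP position; "eef_rot": TCP orientation; "contact_force": force on the tool from outside, world axes, zero at the start; "moment": the same for the moment, N m; "opening": opening from 0.0 (shut) to 1.0 (fully open); "finger_force": force on a finger pad.
Only numpy, scipy, OpenCV 4.12 (cv2) and the standard library are available. Lean on these libraries where they do the work, as an engineer would, in place of code of your own. Each camera call takes 0.05 s, during which the arm holds its last target. There are 200 camera calls.

## Working session

There is one attempt and no reset: what is moved stays moved. The work goes in short steps, Python scripts to look and compute and a tool call to move; the robot and the scene stay as the last step left them, time stands still between calls to the robot, and variables do not carry over. Pictures are saved under pics/ and viewed, at most 10 in all, crops included, and the job is handed in when it is done.

```bash
ls; mkdir -p pics; python3 - <<'E'
from plant import r, optics, get_state
import cv2,numpy as np
s=get_state();print(s)
for n in("scene","side"):
    p=optics.camera_params(n);print(n,p)
    im=optics.snapshot(n);cv2.imwrite(f"pics/{n}0.png",im[:,:,::-1])
E
```

```text
pics
plant.py
{'clock': 0.0, 'q': array([ 1.17483808,  0.6899755 , -0.19450532,  1.56633626,  0.1573166 ,
        0.90248051, -0.21509651]), 'qd': array([-0.00030223,  0.000404  ,  0.00146557,  0.00117694, -0.00041733,
        0.00165025,  0.00036702]), 'joint_torque': array([ 2.70157607e-04, -5.27549815e+01, -1.26691595e+00, -1.53426558e+01,
       -5.27223281e-02,  6.48398098e-03,  1.66529562e-04]), 'tool_pos': array([ 0.26007051, -0.56758044,  0.21001722]), 'eef_rot': array([ 9.76992122e-01,  2.13273478e-01, -2.64144448e-04, -8.64012777e-04]), 'contact_force': array([0.54270002, 0.47206985, 0.25377494]), 'moment': array([-0.01241523,  0.07692981,  0.01198954]), 'finger_force': 0.0, 'opening': 1.0027557213168714}
scene {'fx': 551.8466798022794, 'fy': 551.8466798022794, 'cx': 321.0861963456361, 'cy': 246.33683782115997, 'rvec': array([ 0.83175853, -2.37414723,  1.26045762]), 'tvec': array([0.45562627, 0.23504964, 0.87934026])}
side {'fx': 501.86897094621537, 'fy': 501.86897094621537, 'cx': 318.41187902969097, 'cy': 247.9935101950396, 'rvec': array([ 1.9049462 , -0.1572269 ,  0.07152929]), 'tvec': array([-0.55205521,  0.1207153 ,  1.18366942])}
```

View pics/scene0.png

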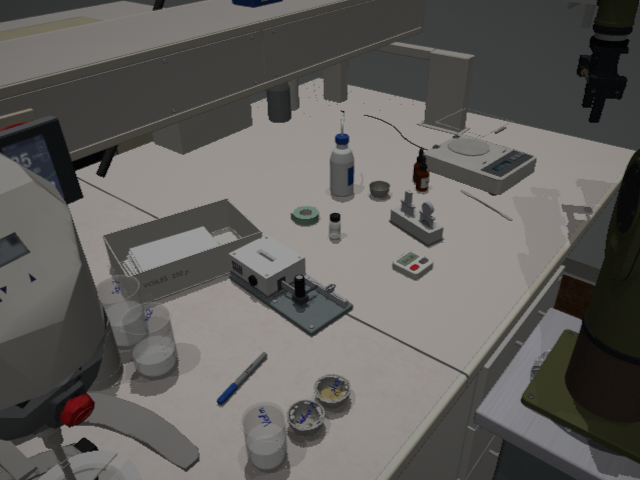

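View pics/side0.png

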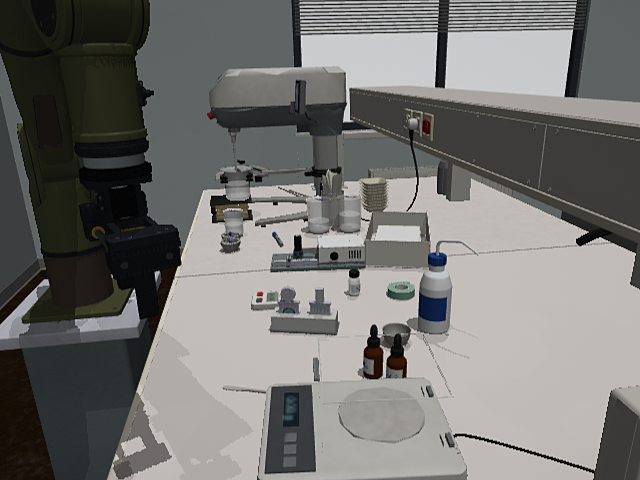

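The scene view shows the photometer housing near (267,265), its knob at (300,288), the rack at (415,222) with the disc-grip holder at the right end (428,212), the vial at (335,228) and the timer at (413,263). The side view shows the disc holder at (288,300), the blank at (319,300) and the knob at (298,246).

```bash
cat > h.py <<'E'
from plant import r, optics, get_state
import cv2,numpy as np
from scipy.spatial.transform import Rotation as Ro
def par(n):
    p=optics.camera_params(n);K=np.array([[p['fx'],0,p['cx']],[0,p['fy'],p['cy']],[0,0,1]])
    return K,Ro.from_rotvec(p['rvec']).as_matrix(),np.array(p['tvec'])
def ray(P,uv):
    K,R,t=P;d=R.T@np.linalg.solve(K,[uv[0],uv[1],1.]);return -R.T@t,d/np.linalg.norm(d)
def onz(P,uv,z):
    c,d=ray(P,uv);return c+d*(z-c[2])/d[2]
def proj(P,X):
    K,R,t=P;x=K@(R@np.asarray(X,float)+t);return x[:2]/x[2]
def tri(Ps,uvs):
    A=np.zeros((3,3));b=np.zeros(3)
    for P,uv in zip(Ps,uvs):
        c,d=ray(P,uv);M=np.eye(3)-np.outer(d,d);A+=M;b+=M@c
    return np.linalg.solve(A,b)
def tool(X):  # world shift -> tool axes
    return Ro.from_quat(get_state()['eef_rot']).inv().apply(X)
E
python3 - <<'E'
from h import *
S,D=par("scene"),par("side")
print("knob top",tri([S,D],[(299,278),(298,237)]))
print("disc",tri([S,D],[(428,211),(289,297)]))
print("blank",tri([S,D],[(407,201),(320,296)]))
print("vialcap",tri([S,D],[(335,217),(353,272)]))
for nm,uv,z in [("rack L",(391,221),.034),("rack R",(441,238),.0),("hous",(232,252),.062),("hous",(262,238),.062),("hous",(304,261),.062),("hous",(276,281),.062),("base",(351,307),.012),("base",(309,330),.012),("base",(231,283),.012)]:
    print(nm,onz(S,uv,z))
K,R,t=par("wrist");s=get_state();T=Ro.from_quat(s['eef_rot']).as_matrix()
print("wrist cam in tool",T.T@(-R.T@t-s['tool_pos']),(R@T).round(3),K)
E
```

```text
knob top [0.5248337  0.13989597 0.07006977]
disc [ 0.46545987 -0.23046923  0.06623934]
blank [ 0.52663646 -0.24048161  0.06692419]
vialcap [ 0.62534391 -0.09817627  0.05405347]
rack L [ 0.53298822 -0.18872195  0.034     ]
rack R [ 0.43083265 -0.24381496  0.        ]
hous [0.6966137  0.14959683 0.062     ]
hous [0.68499473 0.07455966 0.062     ]
hous [0.56092983 0.0838699  0.062     ]
hous [0.56022268 0.16556671 0.062     ]
base [0.43949099 0.09111461 0.012     ]
base [0.46097121 0.18935694 0.012     ]
base [0.67451003 0.1802561  0.012     ]
wrist cam in tool [ 0.07980035 -0.00047086 -0.17440957] [[-0.     1.     0.001]
 [-0.951  0.    -0.31 ]
 [-0.31  -0.001  0.951]] [[355.9226129    0.         317.67766068]
 [  0.         355.9226129  239.84200543]
 [  0.           0.           1.        ]]
```

Careful with the scale: shifts go in units of 20 mm. That gives: 0.327 m is 16.35, 0.23 m is 11.5.

Request:
{"method": "move_tool", "body": {
  "rows": "1,1.5,-1,-2,0,0,0.06\n1,3.5,-2.5,-2,0,0,0.12\n1,5.5,-4,-2,0,0,0.2\n1,7.5,-5.5,-2,0,0,0.28\n1,9.5,-7,-2,0,0,0.36\n1,11.5,-8,-2,0,0,0.44\n1,13.5,-9.5,-2,0,0,0.52\n1,15.5,-10.5,-2,0,0,0.593\n1,16.35,-11.05,-2,0,0,0.593\n1,16.35,-11.05,-2,0,0,0.593"
}}

```text
clock: 1.1
tool_pos: [0.4677, -0.2269, 0.2505]
eef_rot: [0.997, -0.078, 0.0, -0.001]
contact_force: [-0.5, -0.9, 0.1]
opening: 0.999
finger_force: 0.0
```

```bash
python3 - <<'E'
from h import *
P=par("wrist");im=optics.snapshot("wrist");cv2.imwrite("pics/w1.png",im[:,:,::-1])
np.savez("w1.npz",K=P[0],R=P[1],t=P[2]);s=get_state();print(s['tool_pos'],s['eef_rot'],s['clock'])
E
```

```text
[ 0.46597656 -0.22970019  0.25050508] [ 9.96818346e-01 -7.97059040e-02 -3.60186675e-04 -1.55778775e-04] 1.15
```

View pics/w1.png

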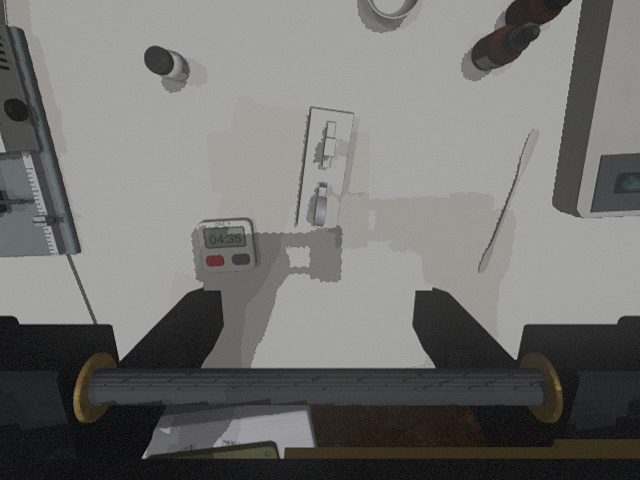

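Wrist view: the rack is at (325,165), with the disc grip at (320,203) and the blank at (329,145). The timer is at (226,245), the vial cap at (159,60), and the photometer with its scale clip at the left edge (45,218).

```bash
python3 - <<'E'
import cv2,numpy as np
im=cv2.imread("pics/w1.png");a=cv2.resize(im[95:245,270:370],None,fx=4,fy=4,interpolation=cv2.INTER_CUBIC)
b=cv2.resize(im[120:270,0:100],None,fx=4,fy=4,interpolation=cv2.INTER_CUBIC)
cv2.imwrite("pics/c1.png",np.hstack([a,b]))
E
```

```text
(no output)
```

View pics/c1.png

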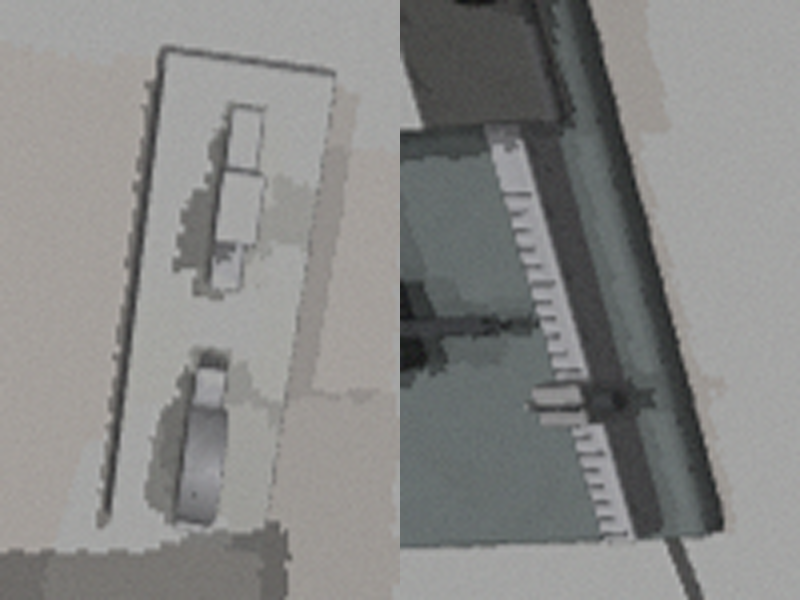

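The 4x crop gives the rack's top corners at full-image (310.8,107), (353.3,113.3) and (295.8,225.5). The disc spans about (316–326, 197–225), the clip fin is around (33,219) and the pointer tip around (35,201).

```bash
python3 - <<'E'
from h import *
d=np.load("w1.npz");P=(d['K'],d['R'],d['t'])
c=lambda u,v:(270+u/4,95+v/4)
A,B,C=[onz(P,c(*x),.034)[:2] for x in [(163,50),(333,73),(105,522)]]
print(A,B,C,np.linalg.norm(A-B),np.linalg.norm(A-C))
u=(A-C)/np.linalg.norm(A-C);yaw=np.arctan2(u[1],u[0]);n=np.array([-u[1],u[0]])
print("yaw",yaw, "w-yaw",np.arctan2(*( (A-B)*[-1,1])[::1]))
cen=A-u*.068-n*.025;print("rack",cen,"slot-",cen-32e-3*u,"slot+",cen+.032*u)
for nm,uv,z in [("disc near low L",(180,522),.075),("disc near R",(214,522),.075),("disc topL",(187,460),.09),("disc topR",(222,460),.09),("sh far L",(197,368),.060),("sh far R",(226,370),.06)]:
    X=onz(P,c(*uv),z)[:2];w=X-cen;print(nm,X,"rack xy",w@u,w@n)
D=par("side");S=par("scene")
print(proj(D,[*(cen-.032*u),.075]),proj(S,[*(cen-.032*u),.075]))
E
```

```text
[ 0.5633309  -0.23405394] [ 0.55099323 -0.276609  ] [ 0.44130368 -0.19738141] 0.04430746435401367 0.12741867167794171
yaw -0.29194065259660207 w-yaw -0.2821859297539969
rack [ 0.49101289 -0.23842495] slot- [ 0.4603669  -0.22921499] slot+ [ 0.52165888 -0.24763491]
disc near low L [ 0.44936159 -0.22072033] rack xy -0.04498450670223177 0.004967769631846983
disc near R [ 0.44802182 -0.22929186] rack xy -0.043800606240727125 -0.003626678901124643
disc topL [ 0.46856747 -0.22563592] rack xy -0.025176519555306885 0.005787841483231965
disc topR [ 0.46726473 -0.23396421] rack xy -0.02402716003831613 -0.0025629915898901607
sh far L [ 0.48513134 -0.23070297] rack xy -0.007855159454722292 0.005702468305062695
sh far R [ 0.48346715 -0.23799402] rack xy -0.007350490441777925 -0.0017590495801345426
[285.56666518 293.3877988 ] [429.55242104 208.10869549]
```

In the tool's units: 0.12 m is 6, 0.03 m is 1.5.

Request:
{"method": "move_tool", "body": {
  "rows": "1,-0.15,-0.025,1.5,0,0,0.128\n1,-0.15,-0.025,3,0,0,0.128\n1,-0.15,-0.025,4.5,0,0,0.128\n1,-0.15,-0.025,6,0,0,0.128\n1,-0.15,-0.025,6,0,0,0.128\n1,-0.15,-0.025,6,0,0,0.128"
}}

```text
clock: 1.75
tool_pos: [0.4618, -0.2316, 0.131]
eef_rot: [0.989, -0.146, -0.001, 0.0]
contact_force: [0.3, -0.3, 1.5]
opening: 1.002
finger_force: 0.0
```

```bash
python3 - <<'E'
from h import *
P=par("wrist");im=optics.snapshot("wrist")
np.savez("w2.npz",K=P[0],R=P[1],t=P[2],im=im);s=get_state();print(s['tool_pos'],s['eef_rot'],s['clock'])
g=proj(P,s['tool_pos']);print(g)
cv2.imwrite("pics/w2.png",cv2.resize(im[40:340,170:470,::-1],None,fx=2,fy=2,interpolation=cv2.INTER_CUBIC))
E
```

```text
[ 0.46269149 -0.23157239  0.13180491] [ 9.89275023e-01 -1.46062892e-01  5.41181838e-04  5.16300469e-04] 1.8
[317.04331345 279.27205593]
```

View pics/w2.png

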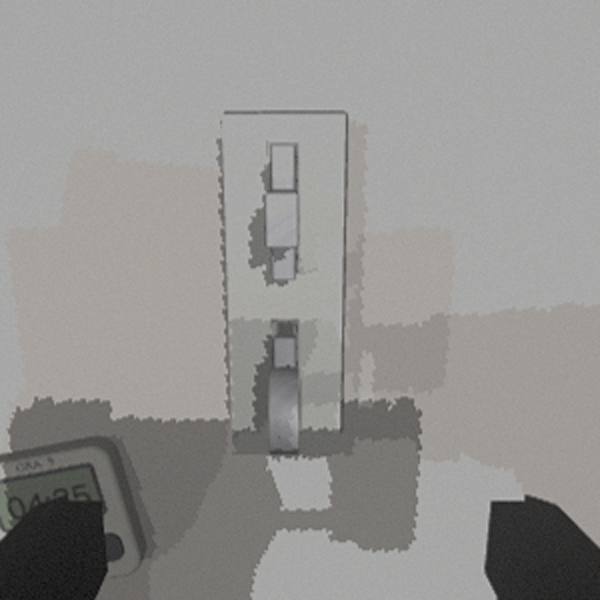

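The crop shows the rack aligned with the tool, its centreline running from u=285 to 287. The disc spans crop u 269–298, v 365–452, which is full-image (304.5–319, 222–266).

```bash
python3 - <<'E'
from h import *
d=np.load("w2.npz");P=(d['K'],d['R'],d['t'])
c=lambda u,v:(170+u/2,40+v/2)
s=get_state();T=Ro.from_quat(s['eef_rot']);print(s['tool_pos'])
for nm,uv,z in [("TL",(223,113),.034),("TR",(347,113),.034),("BL",(232,455),.034),("BR",(342,432),.034),("shfarL",(273,337),.06),("shfarR",(296,337),.06),("discnearL",(270,452),.075),("discnearR",(298,452),.075),("disctopL",(269,400),.09),("disctopR",(299,400),.09),("blankfarL",(267,193),.09),("blankfarR",(298,193),.09)]:
    X=onz(P,c(*uv),z);print(nm,X[:2].round(4),"tool",T.inv().apply(X-s['tool_pos']).round(4))
E
```

```text
[ 0.46269149 -0.23157239  0.13180491]
TL [ 0.5628 -0.2355] tool [ 0.0968 -0.0253  0.0979]
TR [ 0.5501 -0.2775] tool [0.0968 0.0187 0.0979]
BL [ 0.4377 -0.1972] tool [-0.034  -0.0258  0.0977]
BR [ 0.4343 -0.2432] tool [-0.0239  0.0193  0.0978]
shfarL [ 0.4857 -0.2307] tool [ 0.0217 -0.0076  0.0718]
shfarR [ 0.4834 -0.2385] tool [0.0217 0.0006 0.0718]
discnearL [ 0.4501 -0.2189] tool [-0.0158 -0.0085  0.0568]
discnearR [ 0.4473 -0.2283] tool [-0.0158  0.0012  0.0568]
disctopL [ 0.473  -0.2263] tool [ 0.0082 -0.0081  0.0418]
disctopR [ 0.4702 -0.2354] tool [0.0082 0.0015 0.0418]
blankfarL [ 0.5335 -0.2448] tool [ 0.0716 -0.0079  0.0419]
blankfarR [ 0.5309 -0.2534] tool [0.0716 0.0011 0.0419]
```

Request:
{"method": "move_tool", "body": {
  "rows": "0.4,0,-0.17,1,0,0,0\n0.4,0,-0.17,2.25,0,0,0\n0.4,0,-0.17,3.25,0,0,0\n0.4,0,-0.17,3.6,0,0,0\n0.4,0,-0.17,3.6,0,0,0\n0.4,0,-0.17,3.6,0,0,0\n0.4,0,-0.17,3.6,0,0,0",
  "squeeze": 25
}}

```text
clock: 2.5
tool_pos: [0.4646, -0.2274, 0.0601]
eef_rot: [0.989, -0.145, 0.001, 0.0]
contact_force: [-0.1, -0.3, -0.3]
opening: 0.405
finger_force: 0.0
```

```bash
python3 - <<'E'
from h import *
for i in range(2):
  P=par("wrist");im=optics.snapshot("wrist");s=get_state();print(s['tool_pos'],s['eef_rot'],s['contact_force'])
np.savez("w3.npz",K=P[0],R=P[1],t=P[2],im=im)
cv2.imwrite("pics/w3.png",im[100:480,100:540,::-1])
E
```

```text
[ 0.46448505 -0.22721     0.05995679] [ 9.89412010e-01 -1.45129665e-01  1.07185513e-03  3.25500518e-04] [-0.72180931  0.49289462 -0.14854795]
[ 0.46434303 -0.22710475  0.05975506] [ 9.89415065e-01 -1.45110228e-01  8.84959487e-04  2.61838216e-04] [ 0.91654234 -0.11777974  0.43413474]
```

View pics/w3.png

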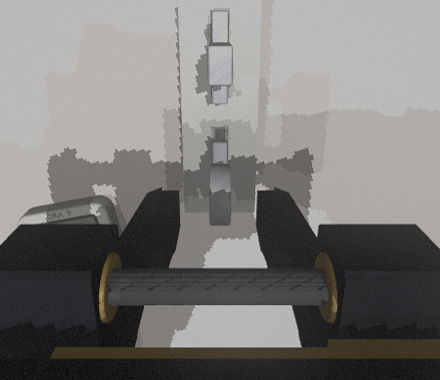

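The disc (crop u 209–231) is centred between the fingertips (179 and 258). Closing.

Request:
{"method": "move_tool", "body": {
  "rows": "0,0,0,0,0,0,0\n0,0,0,0,0,0,0\n0,0,0,0,0,0,0\n0,0,0,0,0,0,0\n0,0,0,0,0,0,0\n0,0,0,0,0,0,0",
  "squeeze": 25
}}

```text
clock: 3.2
tool_pos: [0.4637, -0.2268, 0.0588]
eef_rot: [0.989, -0.145, 0.0, 0.0]
contact_force: [0.2, -0.3, 0.4]
opening: 0.099
finger_force: 25.0
```

Request:
{"method": "move_tool", "body": {
  "rows": "0,0,0,-0.5,0,0,0\n0,0,0,-1.5,0,0,0\n0,0,0,-3,0,0,0\n0,0,0,-4.5,0,0,0\n0,0,0,-6,0,0,0\n0,0,0,-7.5,0,0,0\n0,0,0,-8,0,0,0\n0,0,0,-8,0,0,0"
}}

```text
clock: 4.0
tool_pos: [0.4644, -0.2271, 0.2202]
eef_rot: [0.989, -0.145, 0.002, 0.0]
contact_force: [0.7, -0.1, -1.6]
opening: 0.105
finger_force: 25.0
```

```bash
python3 - <<'E'
from h import *
d=np.load("w1.npz");P=(d['K'],d['R'],d['t'])
c=lambda u,v:((u-400)/4,120+v/4)
A=onz(P,c(586,0),.012);B=onz(P,c(722,530),.012);w=A-B;print(A,B,"yaw",np.arctan2(w[1],w[0]))
f=onz(P,c(532,405),.038);p=onz(P,c(535,325),.031);print("fin",f,"pointer",p)
s=get_state();print(s['tool_pos'],s['opening'],s['finger_force'])
yaw=np.arctan2(w[1],w[0]);u=np.array([np.cos(yaw),np.sin(yaw)]);n=np.array([-u[1],u[0]])
o=B[:2]+u*.188+n*.056;print("origin est",o)
target=np.array([*(o-.125*u+.01*n),.23]);print("view TCP",target,"tool shift",tool(target-s['tool_pos']))
E
```

```text
[0.59672535 0.05590314 0.012     ] [0.44245919 0.07468663 0.012     ] yaw -0.12116387880427226
fin [0.49308265 0.09439226 0.038     ] pointer [0.51411594 0.0902621  0.031     ]
[ 0.4644302  -0.22711214  0.2202346 ] 0.10460905700019266 24.99730110168457
origin est [0.63584948 0.10755296]
view TCP [0.51297458 0.1325881  0.23      ] tool shift [-0.05677464 -0.35848474 -0.01007567]
```

In the tool's units: -0.358 m is -17.9, -0.057 m is -2.85.

Request:
{"method": "move_tool", "body": {
  "rows": "0,-0.2,-1.25,-0.25,0,0,-0.05\n0,-0.5,-3.25,-0.5,0,0,-0.1\n0,-0.85,-5.5,-0.5,0,0,-0.17\n0,-1.2,-7.75,-0.5,0,0,-0.17\n0,-1.6,-10,-0.5,0,0,-0.17\n0,-1.95,-12.25,-0.5,0,0,-0.17\n0,-2.3,-14.5,-0.5,0,0,-0.17\n0,-2.65,-16.5,-0.5,0,0,-0.17\n0,-2.85,-17.75,-0.5,0,0,-0.17\n0,-2.85,-17.9,-0.5,0,0,-0.17"
}}

```text
clock: 5.0
tool_pos: [0.5107, 0.1372, 0.227]
eef_rot: [0.998, -0.057, -0.001, -0.001]
contact_force: [0.0, 0.8, -1.7]
opening: 0.099
finger_force: 25.0
```

Request:
{"method": "move_tool", "body": {
  "rows": "0,0,0,0,0,0,0\n0,0,0,0,0,0,0\n0,0,0,0,0,0,0"
}}

```text
clock: 5.3
tool_pos: [0.5116, 0.1303, 0.2285]
eef_rot: [0.998, -0.062, -0.0, 0.001]
contact_force: [-0.6, 0.0, -1.2]
opening: 0.106
finger_force: 25.0
```

```bash
python3 - <<'E'
from h import *
P=par("wrist");im=optics.snapshot("wrist");s=get_state();print(s['tool_pos'],s['eef_rot'],s['clock'])
np.savez("w4.npz",K=P[0],R=P[1],t=P[2],im=im,T=s['tool_pos'])
im2=im[0:290,130:516,::-1];cv2.imwrite("pics/w4.png",cv2.resize(im2,None,fx=2,fy=2,interpolation=cv2.INTER_CUBIC))
E
```

```text
[0.51176549 0.13061465 0.22862559] [ 9.98080890e-01 -6.19209139e-02 -2.36313568e-04  5.31463673e-04] 5.35
```

View pics/w4.png

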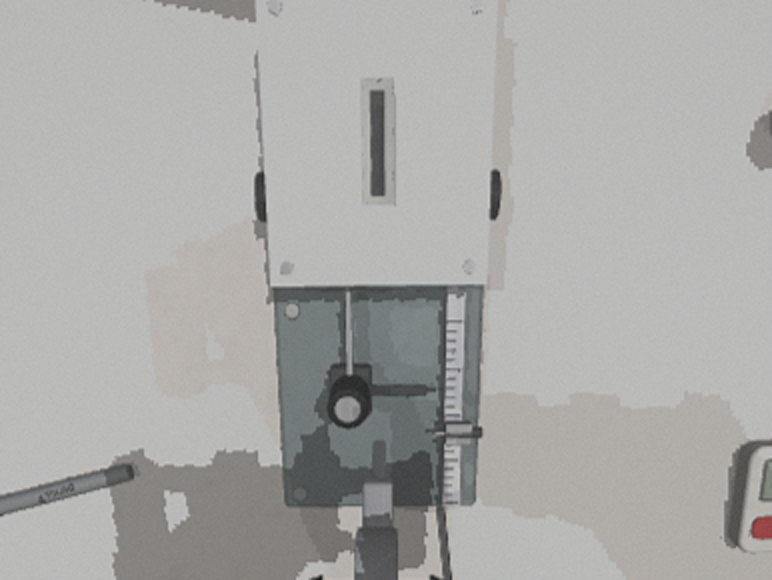

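The 2x crop shows the slot's dark mouth at crop (369–385, 90–197) with the chamfer outside it at (360–395, 79–204). The housing front edge runs (272,285)–(489,286), the pointer tip is at (434,389), the fin tip at (430,432), and the held shoulder's far end at (363–392, 481).

```bash
python3 - <<'E'
from h import *
d=np.load("w4.npz");P=(d['K'],d['R'],d['t'])
c=lambda u,v:(130+u/2,v/2)
s=get_state();T=Ro.from_quat(s['eef_rot']);tp=s['tool_pos'];print(tp,"toolyaw",T.as_matrix()[:2,0])
X={}
for nm,uv,z in [("c00",(361,79),.062),("c01",(393,79),.062),("c10",(363,204),.062),("c11",(396,204),.062),("i00",(370,90),.058),("i01",(384,90),.058),("i10",(372,197),.058),("i11",(386,197),.058),("hL",(272,285),.062),("hR",(488,286),.062),("bL",(285,505),.012),("bR",(475,505),.012),("ptr",(434,389),.031),("fin31",(430,432),.031),("fin38",(430,432),.038),("knobtopc",(348,407),.076),("shL",(363,482),tp[2]+.001),("shR",(392,482),tp[2]+.001)]:
    X[nm]=onz(P,c(*uv),z);print(nm,X[nm][:2].round(4),"tool",T.inv().apply(X[nm]-tp).round(4))
x=(X['c00']+X['c01']-X['c10']-X['c11'])/2;print("slot len",np.linalg.norm(x),"w",np.linalg.norm(X['c00']-X['c01']),"yaw",np.arctan2(x[1],x[0]))
w=X['hR']-X['hL'];print("house w",np.linalg.norm(w),"yaw",np.arctan2(w[0],-w[1]))
w=X['bR']-X['bL'];print("base w",np.linalg.norm(w),"yaw",np.arctan2(w[0],-w[1]))
m=(X['hL']+X['hR'])/2;b=(X['bL']+X['bR'])/2;e=m-b;print("yaw mid",np.arctan2(e[1],e[0]), np.linalg.norm(e[:2]))
sc=sum(X[k] for k in('c00','c01','c10','c11'))/4;si=sum(X[k] for k in('i00','i01','i10','i11'))/4;print("slot",sc,si,np.linalg.norm((sc-m)[:2]))
E
```

```text
[0.51176549 0.13061465 0.22862559] toolyaw [ 0.99233149 -0.12360441]
c00 [0.6589 0.118 ] tool [ 0.1476 -0.0058  0.1666]
c01 [0.6572 0.1045] tool [0.1476 0.0078 0.1666]
c10 [0.6095 0.1236] tool [ 0.098  -0.0053  0.1666]
c11 [0.6077 0.1089] tool [0.098  0.0095 0.1666]
i00 [0.655  0.1146] tool [ 0.1442 -0.002   0.1706]
i01 [0.6543 0.1086] tool [0.1442 0.004  0.1706]
i10 [0.6122 0.1192] tool [ 0.1011 -0.0012  0.1706]
i11 [0.6114 0.1129] tool [0.1011 0.0051 0.1706]
hL [0.5801 0.1698] tool [ 0.063  -0.0475  0.1665]
hR [0.5672 0.0708] tool [0.0625 0.0524 0.1667]
bL [0.4551 0.1905] tool [-0.0636 -0.0526  0.2166]
bR [0.4412 0.0803] tool [-0.0637  0.0584  0.2167]
ptr [0.5162 0.0984] tool [0.0085 0.0312 0.1977]
fin31 [0.4932 0.1029] tool [-0.0149  0.0296  0.1977]
fin38 [0.4951 0.1032] tool [-0.0131  0.029   0.1907]
knobtopc [0.5218 0.1419] tool [ 0.0086 -0.0126  0.1526]
shL [0.5344 0.1308] tool [ 0.0224 -0.0029 -0.001 ]
shR [0.5335 0.1234] tool [ 0.0224  0.0045 -0.001 ]
slot len 0.04966721380859729 w 0.013612044196507384 yaw -0.10121725012708443
house w 0.0998897411594555 yaw -0.12896695388838844
base w 0.11103970401522653 yaw -0.12483717259805047
yaw mid -0.11961116392451451 0.12640817735059234
slot [0.63333175 0.11372205 0.062     ] [0.63321134 0.11383259 0.058     ] 0.06002883320455236
```

Request:
{"method": "move_tool", "body": {
  "rows": "0,1,0,0,0,0,0\n0,2.5,0.03,0.5,0,0,0\n0,4.25,0.03,1.5,0,0,0\n0,5.5,0.03,3,0,0,0\n0,6.12,0.03,4.25,0,0,0\n0,6.12,0.03,5,0,0,0\n0,6.12,0.03,5.4,0,0,0\n0,6.12,0.03,5.4,0,0,0\n0,6.12,0.03,5.4,0,0,0\n0,6.12,0.03,5.4,0,0,0"
}}

```text
clock: 6.35
tool_pos: [0.634, 0.1172, 0.1221]
eef_rot: [0.998, -0.061, 0.001, -0.0]
contact_force: [-0.2, 0.7, -0.4]
opening: 0.105
finger_force: 25.0
```

```bash
python3 - <<'E'
from h import *
for i in range(2):
  P=par("wrist");im=optics.snapshot("wrist");s=get_state();T=Ro.from_quat(s['eef_rot']);print(s['tool_pos'],T.as_matrix()[:,0].round(4),T.as_matrix()[:,2].round(4))
print("slot in tool",T.inv().apply(np.array([.6333,.1138,.062])-s['tool_pos']))
np.savez("w5.npz",K=P[0],R=P[1],t=P[2],im=im)
cv2.imwrite("pics/w5.png",cv2.resize(im[100:400,170:470,::-1],None,fx=2,fy=2,interpolation=cv2.INTER_CUBIC))
E
```

```text
[0.6339672  0.11730455 0.12212124] [ 0.9927 -0.1208  0.0021] [ 2.1e-03  4.0e-04 -1.0e+00]
[0.63386293 0.11733141 0.12196794] [ 0.9927 -0.1208  0.0018] [ 1.9e-03  4.0e-04 -1.0e+00]
slot in tool [-0.0002397   0.00361075  0.05996538]
```

View pics/w5.png

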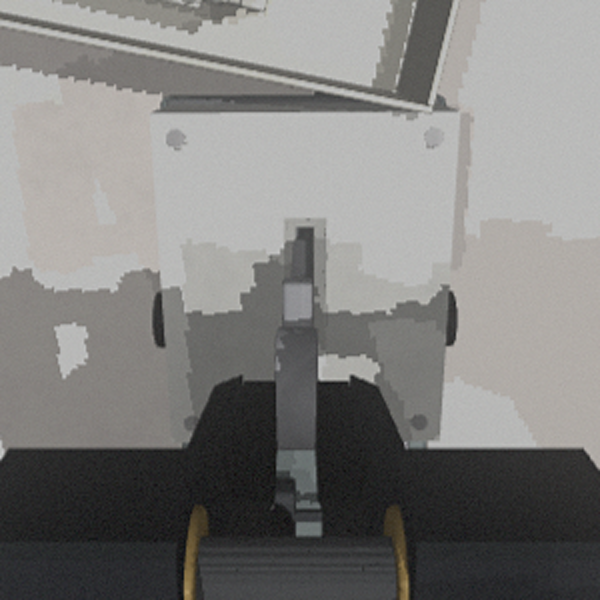

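The holder is straight but sits left of the slot. The slot's far chamfer edge is at crop (285–326, 219), the shoulder's far top edge at (285–312, 282), and the plate at (291–310, 240).

```bash
python3 - <<'E'
from h import *
d=np.load("w5.npz");P=(d['K'],d['R'],d['t'])
c=lambda u,v:(170+u/2,100+v/2)
s=get_state();T=Ro.from_quat(s['eef_rot']);tp=s['tool_pos'];print(tp)
for nm,uv,z in [("slotL",(285,219),.062),("slotR",(326,219),.062),("inL",(296,228),.058),("inR",(315,228),.058),("hL",(152,112),.062),("hR",(460,112),.062),("shL",(285,282),tp[2]+.001),("shR",(312,282),tp[2]+.001),("discTL",(276,345),tp[2]+.03),("discTR",(317,345),tp[2]+.03)]:
    X=onz(P,c(*uv),z);print(nm,X[:2].round(4),"tool",T.inv().apply(X-tp).round(4))
E
```

```text
[0.63386293 0.11733141 0.12196794]
slotL [0.659  0.1179] tool [ 0.0248 -0.0036  0.06  ]
slotR [0.6573 0.1042] tool [0.0248 0.0102 0.06  ]
inL [0.6545 0.1148] tool [0.0206 0.0001 0.064 ]
inR [0.6537 0.1083] tool [0.0207 0.0067 0.064 ]
hL [0.6991 0.156 ] tool [ 0.06   -0.0463  0.0601]
hR [0.6871 0.0576] tool [0.06   0.0529 0.06  ]
shL [0.6565 0.1173] tool [ 0.0225 -0.0027 -0.001 ]
shR [0.6557 0.1105] tool [ 0.0225  0.0042 -0.001 ]
discTL [0.6516 0.1195] tool [ 0.0174 -0.0043 -0.03  ]
discTR [0.6506 0.1105] tool [ 0.0174  0.0047 -0.03  ]
```

In the tool's units: 0.012 m is 0.6, 0.0027 m is 0.135.

Request:
{"method": "move_tool", "body": {
  "rows": "0,-0.04,0.135,0,0,0,0\n0,-0.04,0.135,0,0,0,0\n0,-0.04,0.135,0.15,0,0,0\n0,-0.04,0.135,0.3,0,0,0\n0,-0.04,0.135,0.45,0,0,0\n0,-0.04,0.135,0.6,0,0,0\n0,-0.04,0.135,0.8,0,0,0\n0,-0.04,0.135,1,0,0,0\n0,-0.04,0.135,1.2,0,0,0\n0,-0.04,0.135,1.2,0,0,0"
}}

```text
clock: 7.45
tool_pos: [0.6318, 0.1144, 0.0961]
eef_rot: [0.998, -0.061, -0.001, 0.0]
contact_force: [-0.4, 0.4, -0.9]
opening: 0.098
finger_force: 25.0
```

In the tool's units: 0.029 m is 1.45, 0.028 m is 1.4.

Request:
{"method": "move_tool", "body": {
  "rows": "0,0,0,0.2,0,0,0\n0,0,0,0.45,0,0,0\n0,0,0,0.7,0,0,0\n0,0,0,0.95,0,0,0\n0,0,0,1.15,0,0,0\n0,0,0,1.25,0,0,0\n0,0,0,1.35,0,0,0\n0,0,0,1.4,0,0,0\n0,0,0,1.45,0,0,0\n0,0,0,1.45,0,0,0"
}}

```text
clock: 8.45
tool_pos: [0.6328, 0.1148, 0.0689]
eef_rot: [0.998, -0.061, 0.001, -0.0]
contact_force: [-1.1, 0.4, 3.8]
opening: 0.105
finger_force: 25.0
```

In the tool's units: 0.002 m is 0.1, 0.001 m is 0.05.

Request:
{"method": "move_tool", "body": {
  "rows": "0,0,0,0.05,0,0,0\n0,0,0,0.1,0,0,0\n0,0,0,0.1,0,0,0\n0,0,0,0.1,0,0,0"
}}

```text
clock: 8.85
tool_pos: [0.6338, 0.1154, 0.0687]
eef_rot: [0.998, -0.061, 0.002, -0.001]
contact_force: [-2.9, 0.0, 15.3]
opening: 0.105
finger_force: 25.1
```

Seated, with a stop force at the expected height. Releasing and backing off towards the knob.

In the tool's units: -0.16 m is -8, -0.12 m is -6.

Request:
{"method": "move_tool", "body": {
  "rows": "0,0,0,-0.15,0,0,0\n0.45,0,0,-0.15,0,0,0\n0.45,0,0,-0.15,0,0,0\n0.45,0,0,-0.15,0,0,0\n0.45,0,0,-0.75,0,0,0\n0.45,0,0,-2,0,0,0\n0.45,0,0,-4,0,0,0\n0.45,0,0,-6,0,0,0\n0.45,0,0,-8,0,0,0\n0.45,0,0,-8,0,0,0"
}}

```text
clock: 9.85
tool_pos: [0.6363, 0.1152, 0.2328]
eef_rot: [0.998, -0.061, 0.006, -0.002]
contact_force: [0.7, -0.3, 0.1]
opening: 0.451
finger_force: 0.0
```

Request:
{"method": "move_tool", "body": {
  "rows": "0.45,-1.5,0,0,0,0,0\n0.45,-3.5,0,0,0,0,0\n0.45,-5.5,0,0,0,0,0\n0.45,-6,0,0,0,0,0\n0.45,-6,0,0,0,0,0\n0.45,-6,0,0,0,0,0\n0.45,-6,0,0,0,0,0"
}}

```text
clock: 10.55
tool_pos: [0.5149, 0.1287, 0.2258]
eef_rot: [0.998, -0.061, 0.001, -0.0]
contact_force: [-0.0, -0.1, -0.3]
opening: 0.45
finger_force: 0.0
```

```bash
python3 - <<'E'
from h import *
P=par("wrist");im=optics.snapshot("wrist");s=get_state();T=Ro.from_quat(s['eef_rot']);print(s['tool_pos'],s['clock'],T.as_matrix()[:2,0])
np.savez("w6.npz",K=P[0],R=P[1],t=P[2],im=im,T=s['tool_pos'])
im2=im[0:290,130:516,::-1];cv2.imwrite("pics/w6.png",cv2.resize(im2,None,fx=2,fy=2,interpolation=cv2.INTER_CUBIC))
E
```

```text
[0.5146328  0.12874901 0.22568439] 10.6 [ 0.99252344 -0.12204809]
```

View pics/w6.png

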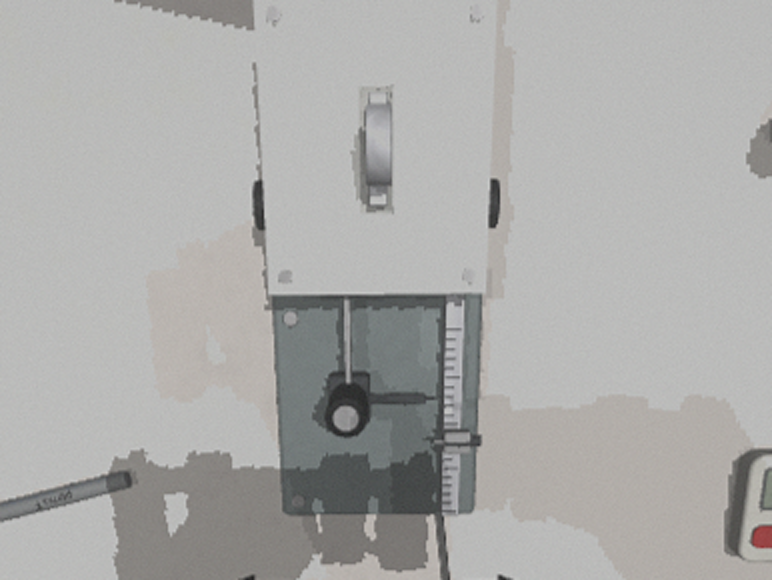

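The holder is fully home: its shoulder is centred in the slot at crop (377,150). The knob is at (347,415), the pointer tip near (435,398) and the fin near (430,440). Next I'll shoot from straight above the fin, where its height doesn't matter, and read both lines from intensity profiles.

Careful with the scale: shifts go in units of 20 mm. That gives: -0.1 m is -5, -0.09 m is -4.5.

```bash
cat >> h.py <<'E'
O=np.array([.6333,.1138,0]);yw=-.1225
U=np.array([np.cos(yw),np.sin(yw),0]);N=np.array([-U[1],U[0],0])
def prof(P,im,y,z,x0,x1,step=.0005):
    g=cv2.cvtColor(im,cv2.COLOR_RGB2GRAY).astype(np.float32);xs=np.arange(x0,x1,step)
    uv=np.array([proj(P,O+x*U+y*N+np.array([0,0,z])) for x in xs],np.float32)
    return xs,cv2.remap(g,uv[:,:1].copy(),uv[:,1:].copy(),cv2.INTER_LINEAR)[:,0]
E
```

Request:
{"method": "move_tool", "body": {
  "rows": "0.45,-1.5,0,0,0,0,0\n0.45,-3,0,0,0,0,0\n0.45,-4.5,0,0,0,0,0\n0.45,-5,0,0,0,0,0\n0.45,-5,0,0,0,0,0\n0.45,-5,0,0,0,0,0\n0.45,-5,0,0,0,0,0\n0.45,-5,0,0,0,0,0"
}}

```text
clock: 11.4
tool_pos: [0.4151, 0.141, 0.2257]
eef_rot: [0.998, -0.061, 0.0, -0.0]
contact_force: [-0.1, 0.1, 0.4]
opening: 0.454
finger_force: 0.0
```

```bash
python3 - <<'E'
from h import *
P=par("wrist");im=optics.snapshot("wrist");np.savez("w7.npz",K=P[0],R=P[1],t=P[2],im=im)
print(get_state()['tool_pos'],"cam",(-P[1].T@P[2]-O)@U)
for f in("w4","w6","w7"):
    d=np.load(f+".npz");P=(d['K'],d['R'],d['t']);print(f,"fin",proj(P,O-.137*U-.029*N+[0,0,.031]))
    for y in(-.034,-.031,-.029,-.027,-.024,-.02):
        xs,g=prof(P,d['im'],y,.031,-.150,-.105,.001);print(y,' '.join('%d'%v for v in g))
E
```

```text
[0.41479567 0.14102252 0.22572467] cam -0.14038453845810156
w4 fin [345.9903004  215.37664311]
-0.034 68 67 65 65 67 68 68 68 70 71 65 105 136 100 69 67 69 70 68 68 69 65 65 63 66 68 66 65 70 69 72 74 74 78 81 75 73 77 81 82 83 82 81 81 80
-0.031 107 102 91 88 89 91 89 81 72 82 94 117 131 97 77 80 80 73 69 94 122 106 87 80 80 82 90 104 116 116 118 119 119 119 119 109 97 98 106 107 102 90 84 91 108
-0.029 104 108 106 105 104 105 104 94 80 95 116 109 88 78 87 104 116 116 110 105 108 116 116 115 114 112 112 114 114 114 119 128 127 126 119 79 73 91 109 114 119 121 121 122 120
-0.027 66 80 102 106 103 104 105 104 104 107 108 105 100 83 84 103 115 113 114 113 112 113 113 114 114 114 113 113 115 114 119 129 128 129 118 84 73 90 104 111 117 118 118 119 118
-0.024 68 68 80 99 105 104 104 105 106 105 106 106 105 103 105 107 108 111 111 114 113 114 115 114 115 115 115 115 116 115 114 120 115 76 71 72 73 71 81 106 117 119 121 120 121
-0.02 68 80 101 1
[... 1572 characters left out ...]
22 136 129 106 93 96 119 136 134 131 125 125 132 133 131 130 132 131 128 128 129 129 130 130 131 132 131 125 119 120 115 87 90 120 133 133 132 132 133 133 132
-0.027 131 130 132 133 135 133 134 135 116 96 120 135 132 131 132 132 133 130 133 130 130 132 131 129 129 131 130 132 132 132 134 124 117 119 114 87 89 113 137 131 132 132 133 133 133
-0.024 130 128 132 133 133 132 135 133 124 116 125 133 132 131 131 130 131 129 132 131 130 133 132 134 132 133 132 133 132 132 115 81 98 96 80 81 82 83 104 134 131 132 132 133 133
-0.02 131 132 132 132 134 134 136 132 131 131 132 131 130 130 132 132 130 132 133 131 132 132 130 131 130 131 130 127 125 127 113 80 80 70 75 85 84 83 94 129 131 131 131 133 134
```

```bash
python3 - <<'E'
from h import *
s=get_state();k=O-.1148*U+.015*N+[0,0,.046];print(s['tool_pos'],k,tool(k-s['tool_pos']))
d=np.load("w7.npz");P=(d['K'],d['R'],d['t']);im=d['im']
g=cv2.cvtColor(im,cv2.COLOR_RGB2GRAY)
# knob top bright/dark check: threshold dark blob near predicted knob
u,v=proj(P,k-[0,0,.046]+[0,0,.076]);print("knob top px",u,v)
m=(g<45).astype(np.uint8);n,l,st,c=cv2.connectedComponentsWithStats(m)
for i in range(1,n):
    if st[i,4]>150 and abs(c[i]-[u,v]).max()<60:print(st[i],c[i])
E
```

```text
[0.41479567 0.14102252 0.22572467] [0.52119319 0.14271545 0.046     ] [ 0.10528413 -0.01462263  0.17979345]
knob top px 300.57669560450825 92.17377884413771
```

In the tool's units: 0.105 m is 5.25, -0.0146 m is -0.73.

Request:
{"method": "move_tool", "body": {
  "rows": "0.45,1.5,-0.25,0.5,0,0,0\n0.45,3.5,-0.5,2,0,0,0\n0.45,5.25,-0.73,4,0,0,0\n0.45,5.25,-0.73,5.5,0,0,0\n0.45,5.25,-0.73,6,0,0,0\n0.45,5.25,-0.73,6,0,0,0\n0.45,5.25,-0.73,6,0,0,0\n0.45,5.25,-0.73,6,0,0,0"
}}

```text
clock: 12.25
tool_pos: [0.5205, 0.1434, 0.1076]
eef_rot: [0.998, -0.06, 0.001, -0.001]
contact_force: [-0.2, 0.2, -0.9]
opening: 0.451
finger_force: 0.0
```

```bash
python3 - <<'E'
from h import *
P=par("wrist");im=optics.snapshot("wrist");np.savez("w8.npz",K=P[0],R=P[1],t=P[2],im=im)
s=get_state();print(s['tool_pos'])
k=O-.1148*U+.015*N+[0,0,.046];print(tool(k-s['tool_pos']))
u,v=proj(P,k+[0,0,.03]);print(u,v)
g=cv2.cvtColor(im,cv2.COLOR_RGB2GRAY);v=int(v)
for dv in(-30,-20,-10,0):print(v+dv,g[v+dv,int(u)-44:int(u)+45:2])
E
```

```text
[0.52047996 0.14339452 0.10750319]
[0.00063267 0.0006653  0.06150423]
318.8809178530271 257.85479199971974
227 [127 128 123 124 129 107 114 115 112 113 113 112 110  76  71  57  70  72
  71  56  49  38  87  72  42  43  49  70  69  70  77 113 112 114 115 113
 113 112 114 112 112 110 112 111 110]
237 [122 126 121 125 111 111 109 111 113 106 109 105  69  75  74  61  45  38
  41  42  44  41  41  40  37  41  38  47  37  37  68  67  68  64  67  68
  68  71  66  69  70  71  70  67  69]
247 [128 127 123 124 125 113 108 111 113 116  73  74  71  73  72  65  40  43
  46  50  48  50  50  40  44  47  47  50  40  40  48  71  69  65 110 105
 108 110 110 112  68  72  68  68  76]
257 [ 87  84  86  86  86  71  73  73  70  70  71  73  70  68  74  44  45  37
 125 132 134 128 132  90  85  83  83  84  42  36  39  63  69  73  68  70
  68  69  71  73  70  71  78  77  77]
```

The knob sits centred between the fingers (row 257, within 1 px). Descending and gripping.

In the tool's units: 0.0615 m is 3.075, 0.045 m is 2.25.

Request:
{"method": "move_tool", "body": {
  "rows": "0.45,0.03,0.03,1,0,0,0\n0.45,0.03,0.03,2.25,0,0,0\n0.45,0.03,0.03,3.075,0,0,0\n0.45,0.03,0.03,3.075,0,0,0\n0,0.03,0.03,3.075,0,0,0\n0,0.03,0.03,3.075,0,0,0\n0,0.03,0.03,3.075,0,0,0\n0,0.03,0.03,3.075,0,0,0\n0,0.03,0.03,3.075,0,0,0\n0,0.03,0.03,3.075,0,0,0",
  "squeeze": 55
}}

```text
clock: 13.3
tool_pos: [0.5212, 0.1423, 0.0454]
eef_rot: [0.998, -0.061, 0.001, -0.0]
contact_force: [-1.0, -1.1, 6.8]
opening: 0.173
finger_force: 55.0
```

```bash
python3 - <<'E'
from h import *
P=par("wrist");im=optics.snapshot("wrist");np.savez("w9.npz",K=P[0],R=P[1],t=P[2],im=im)
s=get_state();print(s['tool_pos'],s['opening'],s['finger_force'],s['contact_force'],(s['tool_pos']-O)@U)
for y in(-.031,-.029,-.027,-.024):
    xs,g=prof(P,im,y,.031,-.150,-.105,.001);print(y,' '.join('%d'%v for v in g))
E
```

```text
[0.52119265 0.14230347 0.04542737] 0.17582998898179594 55.00238488661125 [-0.6107495  -1.25567119  7.96158363] -0.11475019636018426
-0.031 46 65 69 68 67 70 68 67 69 69 75 90 74 68 71 69 70 71 70 71 72 70 70 73 69 70 72 68 71 70 68 71 74 71 70 69 70 73 71 73 72 74 71 75 75
-0.029 53 74 74 77 78 76 74 76 76 73 74 76 77 76 75 79 76 78 78 78 77 74 70 71 74 73 72 69 71 70 72 70 71 71 66 52 49 62 73 71 72 70 72 76 81
-0.027 49 73 77 75 76 75 78 75 76 76 76 77 75 76 79 75 75 78 78 79 75 79 76 74 70 75 78 77 77 78 74 71 69 69 65 54 48 57 71 70 70 73 72 87 120
-0.024 52 74 74 73 76 75 79 75 75 75 76 76 77 75 80 77 78 77 76 77 78 80 78 77 79 78 79 76 77 79 77 68 67 54 53 53 67 67 55 73 71 71 74 115 118
```

In the tool's units: -0.0235 m is -1.175, -0.023 m is -1.15.

Request:
{"method": "move_tool", "body": {
  "rows": "0,-0.15,0,0,0,0,0\n0,-0.3,0,0,0,0,0\n0,-0.45,0,0,0,0,0\n0,-0.6,0,0,0,0,0\n0,-0.75,0,0,0,0,0\n0,-0.9,0,0,0,0,0\n0,-1.05,0,0,0,0,0\n0,-1.15,0,0,0,0,0\n0,-1.175,0,0,0,0,0\n0,-1.175,0,0,0,0,0",
  "squeeze": 55
}}

```text
clock: 14.35
tool_pos: [0.5009, 0.1447, 0.0454]
eef_rot: [0.998, -0.061, 0.004, -0.001]
contact_force: [4.7, -2.2, 4.9]
opening: 0.169
finger_force: 55.0
```

Request:
{"method": "move_tool", "body": {
  "rows": "0,0,0,0,0,0,0\n0,0,0,0,0,0,0\n0,0,0,0,0,0,0"
}}

```text
clock: 14.65
tool_pos: [0.5009, 0.1447, 0.0454]
eef_rot: [0.998, -0.061, 0.004, -0.001]
contact_force: [5.5, -2.6, 4.7]
opening: 0.173
finger_force: 55.0
```

```bash
python3 - <<'E'
from h import *
P=par("wrist");im=optics.snapshot("wrist");np.savez("w10.npz",K=P[0],R=P[1],t=P[2],im=im)
s=get_state();print(s['tool_pos'],s['opening'],s['finger_force'],s['contact_force'],(s['tool_pos']-O)@U)
for y in(-.034,-.0325,-.031,-.030,-.029,-.028,-.027,-.024):
    xs,g=prof(P,im,y,.031,-.150,-.125,.0005);print(y,' '.join('%d'%v for v in g))
# mosaic of plan views at z=.031 (x up), 12 px/mm
out=[]
for f in("w4","w7","w9","w10"):
    d=np.load(f+".npz");Q=(d['K'],d['R'],d['t'])
    src=np.float32([proj(Q,O+x*U+y*N+[0,0,.031]) for x,y in[(-.105,-.018),(-.105,-.050),(-.152,-.050),(-.152,-.018)]])
    H=cv2.getPerspectiveTransform(src,np.float32([(0,0),(399,0),(399,299),(0,299)]))
    out.append(cv2.warpPerspective(d['im'],H,(400,300),flags=cv2.INTER_CUBIC))
cv2.imwrite("pics/m.png",cv2.convertScaleAbs(np.vstack([np.hstack(out[:2]),np.hstack(out[2:])]),alpha=1.5)[:,:,::-1])
E
```

```text
[0.50089321 0.1447135  0.04543487] 0.16869586329874794 55.003066475037485 [ 5.39835234 -2.24470698  5.46798464] -0.1351920087211387
-0.034 72 71 68 69 68 69 69 68 72 73 73 73 74 76 75 75 75 76 75 73 73 78 90 101 95 83 74 68 65 73 78 78 78 78 78 79 78 74 76 76 80 82 80 77 79 78 80 85 90 87
-0.0325 70 72 73 70 71 73 73 71 71 72 72 72 74 71 71 71 71 73 73 71 72 77 89 99 94 82 73 71 66 70 72 70 73 74 75 74 73 75 74 74 75 75 75 73 74 77 76 74 72 70
-0.031 73 74 75 74 74 74 74 73 73 73 74 77 80 78 74 73 73 73 73 72 74 79 92 97 91 80 72 70 67 63 66 72 76 76 77 75 74 75 74 74 74 75 76 76 72 73 74 75 76 76
-0.03 76 75 75 75 74 74 75 76 75 74 74 77 81 81 80 81 82 82 80 76 73 72 73 71 68 68 69 69 60 56 50 45 50 63 71 74 74 75 75 75 74 74 75 75 74 74 73 73 76 74
-0.029 80 81 82 80 80 82 81 79 82 81 79 78 82 78 77 78 79 77 72 72 73 74 71 72 73 74 74 70 58 56 54 51 52 60 73 77 75 74 77 76 74 73 75 88 101 99 96 92 85 75
-0.028 79 79 80 81 81 81 81 81 81 82 80 80 83 81 82 83 82 79 74 72 72 73 72 71 72 74 73 68 57 55 52 50 52 61 71 75 75 74 75 75 74 72 77 95 122 124 122 122 124 121
-0.027 79 78 79 80 79 79 79 81 81 80 81 80 77 78 79 80 80 80 73 72 72 72 73 74 75 75 74 70 63 73 68 51 48 59 70 73 73 74 71 76 77 75 79 93 110 117 120 121 120 121
-0.024 79 80 79 79 79 79 79 80 78 78 80 82 82 80 79 79 77 76 72 71 71 72 71 69 61 54 53 61 69 72 74 76 75 70 55 53 63 75 76 75 73 73 77 83 80 91 106 114 112 113
```

View pics/m.png

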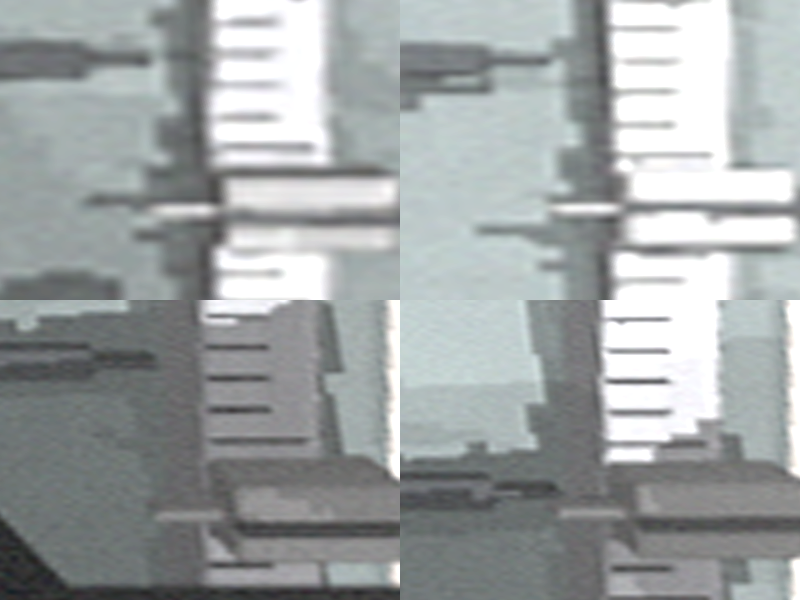

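In these plan views the fin is the bright strip and the pointer is the dark tip. The upper two (home, near-overhead) give pointer x ≈ −0.1145 and fin ≈ −0.1378, so the travel needed is 23.2 mm. The lower right shows the pointer at row 488 and the fin at row 513, with about 3 mm left once I allow for the fin sitting slightly lower.

In the tool's units: -0.0032 m is -0.16, -0.0015 m is -0.075.

Request:
{"method": "move_tool", "body": {
  "rows": "0,-0.075,0,0,0,0,0\n0,-0.16,0,0,0,0,0\n0,-0.16,0,0,0,0,0\n0,-0.16,0,0,0,0,0\n0,-0.16,0,0,0,0,0\n0,-0.16,0,0,0,0,0"
}}

```text
clock: 15.3
tool_pos: [0.498, 0.1451, 0.0454]
eef_rot: [0.998, -0.062, 0.004, -0.001]
contact_force: [5.1, -1.9, 5.3]
opening: 0.171
finger_force: 55.0
```

```bash
python3 - <<'E'
from h import *
P=par("wrist");im=optics.snapshot("wrist");np.savez("w11.npz",K=P[0],R=P[1],t=P[2],im=im)
s=get_state();print(s['tool_pos'],s['finger_force'],s['contact_force'],(s['tool_pos']-O)@U,"cam",-P[1].T@P[2])
for f in("w9","w10","w11"):
  d=np.load(f+".npz");Q=(d['K'],d['R'],d['t']);print(f,'cam',(-Q[1].T@Q[2]-O)@U)
  for z in(.031,.0285):
   for y in(-.033,-.0315,-.029,-.028,-.027):
    xs,g=prof(Q,d['im'],y,z,-.142,-.131,.0005);print(z,y,' '.join('%d'%v for v in g))
E
```

```text
[0.49795579 0.14507173 0.04545638] 55.00319705111906 [ 5.05534611 -2.47098864  5.30210814] -0.13815118737700363 cam [0.57564268 0.13519718 0.22043623]
w9 cam -0.03544247683205835
0.031 -0.033 65 68 69 69 73 85 93 92 77 70 68 69 70 69 70 71 67 68 69 70 72 66
0.031 -0.0315 66 65 67 70 74 84 92 92 77 71 68 66 70 69 67 66 68 67 68 68 68 69
0.031 -0.029 76 73 73 75 74 76 76 75 77 77 76 74 75 78 79 78 76 76 78 79 78 78
0.031 -0.028 75 76 77 76 75 76 76 75 73 75 77 77 79 76 74 73 76 77 78 78 75 78
0.031 -0.027 76 76 76 75 76 77 77 76 75 74 76 78 79 75 75 76 75 78 78 78 78 78
0.0285 -0.033 66 69 80 92 92 82 74 68 67 66 67 68 69 70 70 69 69 69 69 68 68 71
0.0285 -0.0315 71 74 82 89 88 77 69 67 68 70 70 69 69 70 71 72 70 70 71 72 71 72
0.0285 -0.029 76 76 76 76 76 75 76 78 76 77 77 76 77 78 78 77 75 76 78 80 80 77
0.0285 -0.028 77 75 77 78 76 74 73 73 75 76 77 79 77 77 78 78 77 76 77 79 78 78
0.0285 -0.027 75 75 76 75 75 74 75 77 76 75 76 77 76
[... 988 characters left out ...]
3 74 74 82 96 102 94 77 72 73 74 74 75 76 77 76 75 73 72 76
0.031 -0.029 73 73 72 72 73 71 59 55 55 50 51 61 73 78 76 73 77 75 76 80 86 84
0.031 -0.028 73 73 73 74 76 70 59 53 51 51 47 60 70 74 74 77 74 77 79 80 84 82
0.031 -0.027 75 74 72 72 73 70 62 57 55 52 50 59 71 76 74 75 75 74 75 79 83 80
0.0285 -0.033 73 72 74 81 101 104 93 78 72 73 73 73 73 77 77 76 76 76 76 78 76 74
0.0285 -0.0315 75 75 75 75 85 89 84 76 72 76 75 74 75 78 79 77 78 78 75 77 78 78
0.0285 -0.029 72 73 74 69 58 52 51 53 49 57 69 75 74 76 74 76 77 79 84 84 82 78
0.0285 -0.028 73 74 75 70 56 52 53 54 49 60 71 76 75 76 75 77 78 79 84 81 86 88
0.0285 -0.027 74 73 72 68 58 58 58 53 49 59 70 75 73 75 75 73 75 79 83 83 94 113
```

Pointer centre reads −0.1378, and the fin reads −0.1377 after parallax. Knob travel is 23.4 mm against the 23.2–23.4 mm needed, and the grip is steady at 55 N. Handing in while holding.

```bash
python3 -c "
from plant import r, optics, get_state
print(r.finish_job())"
```

```text
the job is handed in; nothing more can be done
None
```

I put the window holder fully home in the photometer slot and let go of it, then handed in the job with the gripper still holding the shutter knob, its pointer at the index fin to within about 0.3 mm by camera; the hand-in call gave no verdict.

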